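# Set the dial cap and tip out the turntable balls

### The job

The carving turntable is missing its two bearing balls. With the jar still upright, turn the orange dial cap until its middle-sized hole, the one that fits the balls, sits over the outlet at the red mark; then push the lever with the red roller right over to tip the jar, so that both steel balls drop into the yellow tray, and leave it tipped with the cap as set.

Things in the scene. Friction and masses are not known exactly. Their poses are not given: they have to be found in the camera images.
- stand: Fixed tipping stand with a clear jar in it. Origin: on the bench below the jar's centre; x: the way the jar tips, z: up. Base plate x -75 to 170, y -75 to 75 mm. Blue uprights at y = +-62 up to z 143; axle along y at z 130. Jar: 100 mm across, its white lid has one 33 mm outlet at the +x rim, by a red tab. Yellow tray in front: x 0 to 165, y -65 to 65, floor z 15, rim z 52.
- cap_grip (a point): Point on the cap's turning axis, inside the black grip bar, 24 mm above the face of the orange dial cap (106 mm across; face 188 mm, bar top 223 mm above bench). Bar: 12 mm wide, white line on top, along this point's x from +13 (towards the middle hole) to -40 mm. Pinch it here across its width.
- cap (a joint): Turn of the cap on the jar, rad, anticlockwise seen from above. 0: middle hole (30 mm) over the outlet, bar along the stand's x, short end to the outlet. At +1.31 a 10 mm hole (too small for the balls), at -1.31 a 38 mm one (far too big). Starts at 0.6 to 1.4, stays where left, turns at 0.06 N m. Stops at -1.45 and 1.7.
- lever_end (a point): Centre of the free-turning red roller (20 mm across, 28 mm long, stand y -142 to -114) on the end of the tipping lever, 72 mm from the axle, right of the right-hand upright. At the start the lever leans 45 degrees back (roller at x -51, z 181 mm); it turns with the jar and ends 81 degrees forward. Shut fingertips set close behind it and following its arc (behind, then above) push it right over.
- jar (a joint): Tip of jar and lever about the axle, rad: 0 upright (start, at its stop), 2.2 fully over to the stand's +x (stop). Friction 0.15 N m: it stays about where it is left.
- ball0_center (a point): Centre of a steel bearing ball, diameter 14 mm, 12 g, loose in the jar at the start.
- ball1_center (a point): Centre of the other steel ball, the same.

How it is judged:
On the way, in this order (a step that is already met when the one before it is completed fails the run):
1. the middle hole is over the outlet (cap within 0.18 rad of 0) with the jar upright and both balls inside (value of joint cap between -0.18 and 0.18 rad and value of joint jar below 0.15 rad and height (world z) of each of ball0_center, ball1_center above 0.07 m), for 0.2 s.
2. the jar is tipped over (more than 1.9 rad) (value of joint jar above 1.9 rad), for 0.2 s.
At the end, for the whole second after the job is handed in: Both balls lie in the yellow tray (at rest, slower than 0.1 m/s), the jar is tipped by more than 1.9 rad, and the cap is within 0.18 rad of its middle-hole setting (value of joint cap between -0.18 and 0.18 rad and x of ball0_center in the frame of stand between 0.003 and 0.162 m and y of ball0_center in the frame of stand between -0.062 and 0.062 m and z of each of ball0_center, ball1_center in the frame of stand below 0.045 m and x of ball1_center in the frame of stand between 0.003 and 0.162 m and y of ball1_center in the frame of stand between -0.062 and 0.062 m and value of joint jar above 1.9 rad and linear speed of each of ball0, ball1 below 0.1 m/s); the robot touches nothing.
It fails at once if the jar is tipped (more than 0.6 rad) with the cap more than 0.3 rad off its middle hole (value of joint jar above 0.6 rad and (value of joint cap above 0.3 rad or value of joint cap below -0.3 rad)).
It also fails if it takes over 51 s, if anything falls off the work surface, if the arm or the gripper's body presses on something with over 40 N, if the wrist force passes 120 N, or if a joint passes its speed limit or range.

### The arm

A 6-joint arm with a two-finger parallel gripper is mounted at the origin on the work surface. World frame = base frame: x ahead of the robot, y to its left, z up, the work surface at z = 0. Lengths are in m, angles in rad, forces in N, time in s.
With the tool pointing down it reaches from about 0.3 to 0.875 m from the base axis. Payload 6.4 kg.
Tool frame: the origin (TCP) lies midway between the tips of the shut fingers; the grasp point (between the pads) lies 19 mm behind it (pinch_z is the distance from the TCP to the grasp point, in m); z points along the fingers, y is the direction in which the jaws open and shut (so a half turn about z gives the same grasp; the last joint's range is limited). The gripper opens to 85 mm and grips with 20 to 120 N. Pads are 22 mm wide; open, the fingers measure 114 mm over their backs; the gripper's body (76 mm by 85 mm) begins 54 mm behind the grasp point. The pads swing forward as they close: fully open they stand 13 mm farther back than shut.
Start: joints at [-1.324, 0.181, 1.607, -0, 1.354, -0.206], TCP at [0.252, -0.517, 0.231] pointing down, gripper open.
Joint ranges: [-2.99, 2.99], [-0.89, 2.07], [0.3, 2.58], [-1.14, 4.28], [0, 2.63], [-3.12, 3.12]. Speed limits (rad/s): [2.57, 2.57, 3.01, 3.14, 3.14, 3.14].

### API

Orientations are given as a 3x3 rotation matrix whose columns are the frame's x, y, z axes.
In Python, from rig import get_state, snapshot, sign_off, pinch_z gives the robot as it stands. The module is installed in compiled form; this text tells all that it offers.
- The arm moves only by the shell command python3 -m handwheel 'ROWS' [FORCE]. ROWS is JSON, a list of rows, each a list of 7 numbers: the shift along the tool's x, y, z in cm, then the turn, a rotation vector about the tool's x, y, z in degrees, then the finger opening in cm, from 0 to 8.54. In form: [[tx, ty, tz, rx, ry, rz, jaw], ...]. A call has exactly 10 rows; each row shifts and turns the commanded pose from where the row before left it, along the tool's axes as they then stand; what a row does not reach is not made up. A row lasts 1/8 s, in which the tool goes at most 62.5 mm and 10.7 degrees, less where a joint would pass 70% of its speed; a pose out of reach is approached as far as the arm can. A call with a gripper value outside its range is refused whole. The fingers move at their own pace and stop on an object; FORCE is the grip in N (left out, the last holds). Time passes only in rows, so rows that do not move let the fingers close, or fill a call up. It gives the time, the measured TCP pose, the force and the opening at its end, in the units of the state.
- get_state(): the state, without advancing time (a new reading comes with each control period).
- snapshot(name): name is "scene" or "top" or "wrist"; returns a dict with "img" (420x560x3 uint8, red, green, blue), "fx", "fy", "cx", "cy" (pixels), "T" (4x4, takes a point from camera to world coordinates). Camera axes: x right, y down, z forward; pixel columns grow to the right and rows downward; lengths in m; the calibration is good to about 2 mm. A picture is of the moment at which its call begins. There is no depth.
- sign_off(): hands the job in, once; it reports no verdict.
The state is a dict: "t": time; "q": joint angles; "dq": joint speeds; "tau": joint torques, N m; "position": TCP position; "eef_rot": TCP orientation; "ft_force": force on the tool from outside, world axes, zero at the start; "torque": the same for the moment, N m; "grip_width": finger opening in m.
Only numpy, scipy, OpenCV 4.12 (cv2) and the standard library are available. Lean on these libraries where they do the work, as an engineer would, in place of code of your own. Each camera call takes 0.05 s, during which the arm holds its last target.

## Working session

There is one attempt and no reset: what is moved stays moved. The work goes in short steps, Python scripts to look and compute and a shell command to move; the robot and the scene stay as the last step left them, time stands still between calls to the robot, and variables do not carry over. Pictures are saved under pics/ and viewed, and the job is handed in when it is done.

```bash
mkdir -p pics; cat > h.py <<'E'
import numpy as np, cv2
from rig import get_state, snapshot, pinch_z
def snap(n,name):
    s=snapshot(n); cv2.imwrite(f'pics/{name}.png',s['img'][:,:,::-1]); np.savez(f'pics/{name}.npz',**s); return s
def ld(name): return np.load(f'pics/{name}.npz')
def crop(name,x0,y0,w,h,k):
    im=cv2.imread(f'pics/{name}.png')[y0:y0+h,x0:x0+w]
    cv2.imwrite(f'pics/{name}_c.png',cv2.resize(im,None,fx=k,fy=k,interpolation=cv2.INTER_CUBIC))
def ray(s,u,v):
    T=s['T'];d=T[:3,:3]@np.array([(u-s['cx'])/s['fx'],(v-s['cy'])/s['fy'],1]);return T[:3,3],d/np.linalg.norm(d)
def tri(l):
    A=np.zeros((3,3));b=np.zeros(3)
    for s,u,v in l:
        o,d=ray(s,u,v);P=np.eye(3)-np.outer(d,d);A+=P;b+=P@o
    p=np.linalg.solve(A,b)
    print('tri',p.round(4),'res mm',[round(1000*np.linalg.norm((np.eye(3)-np.outer(ray(*x)[1],ray(*x)[1]))@(p-ray(*x)[0])),1) for x in l]);return p
def atz(s,u,v,z):
    o,d=ray(s,u,v);return o+d*(z-o[2])/d[2]
def proj(s,p):
    T=s['T'];c=T[:3,:3].T@(np.array(p)-T[:3,3]);return np.array([s['fx']*c[0]/c[2]+s['cx'],s['fy']*c[1]/c[2]+s['cy']])
E
python3 - <<'E'
from h import *
for n in("scene","top","wrist"): s=snap(n,n+'0');print(n,s['fx'],s['T'].round(3).tolist())
st=get_state();print(st['t'],st['position'],st['eef_rot'].round(3) if hasattr(st['eef_rot'],'round') else st['eef_rot'],pinch_z)
E
```

```text
scene 447.3978738871947 [[0.882, 0.326, -0.34, 0.761], [0.471, -0.576, 0.668, -0.443], [0.022, -0.75, -0.661, 0.555], [0.0, 0.0, 0.0, 1.0]]
top 458.67644615157667 [[-0.066, -0.976, 0.207, 0.43], [-0.998, 0.064, -0.015, -0.002], [0.001, -0.207, -0.978, 0.776], [0.0, 0.0, 0.0, 1.0]]
wrist 293.1668001084208 [[0.437, -0.861, -0.261, 0.318], [-0.899, -0.419, -0.125, -0.484], [-0.002, 0.289, -0.957, 0.372], [0.0, 0.0, 0.0, 1.0]]
0.15 [ 0.25146103 -0.51664812  0.23061546] [[ 0.899  0.437 -0.   ]
 [ 0.437 -0.899  0.001]
 [ 0.    -0.001 -1.   ]] 0.0187
```

View pics/scene0.png

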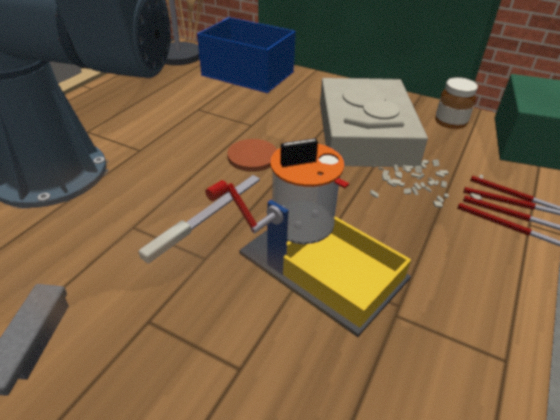

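View pics/top0.png

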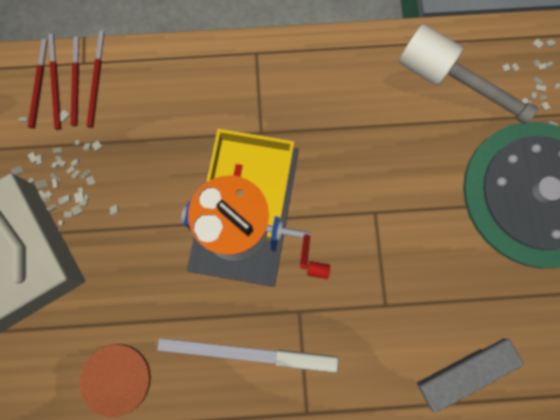

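View pics/wrist0.png

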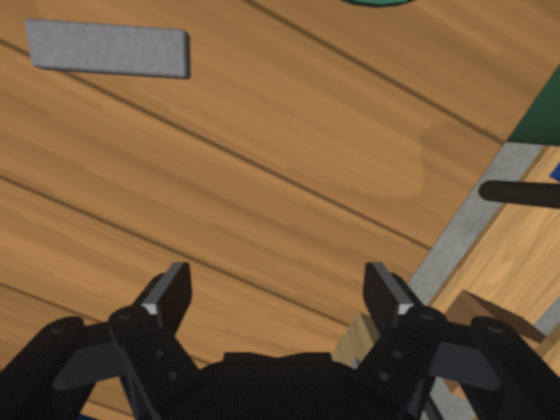

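The scene shows the jar, with the orange cap near (307,163) and the roller near (217,188). In the top view the cap is near (229,215), the bar runs (221,205)–(250,232), the red tab is near (238,170) and the roller near (318,270). The wrist camera doesn't see the stand.

```bash
python3 - <<'E'
from h import *
crop('top0',170,120,180,175,4.3/1.3); crop('scene0',190,120,230,210,3.4*.8)
E
```

```text
(no output)
```

View pics/top0_c.png

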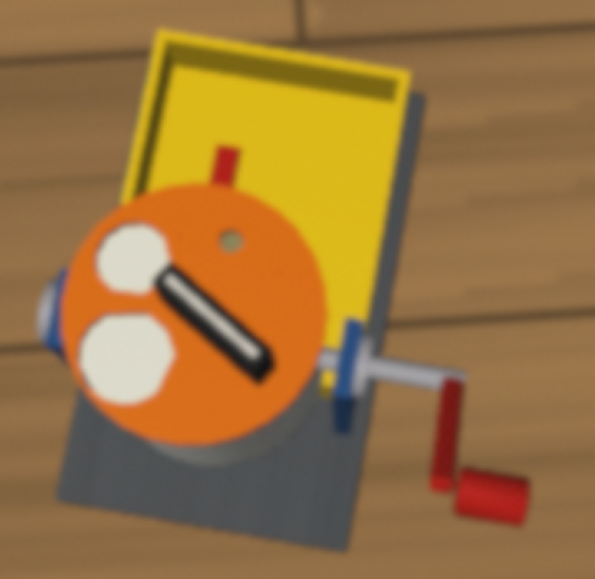

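View pics/scene0_c.png

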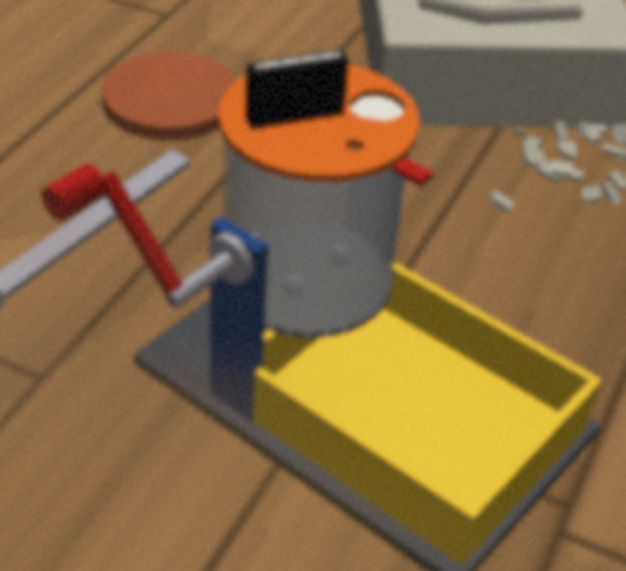

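```bash
python3 - <<'E'
from h import *
t=ld('top0');s=ld('scene0')
T=lambda x,y:(t,170+x/3.308,120+y/3.308)
S=lambda x,y:(s,190+x/2.72,120+y/2.72)
f=tri([T(164,272),S(345,56)]);b=tri([T(266,367),S(249,67)])
ax=f+(b-f)*13/53;print('len',np.linalg.norm(f-b),'axis',ax)
c=atz(*T(194,315),.188);print('cap c',c)
# scene rim points fit at z .188
print('scene rim diam', [atz(*S(*p),.188).round(4) for p in[(219,118),(419,118),(320,178)]])
d=f-b;print('bar ang',np.degrees(np.arctan2(d[1],d[0])))
l=tri([T(157,30),S(394,266)]) # tray back-left? check
# tray rim corners (top view) at z .052
A=atz(*T(157,30),.052);B=atz(*T(411,71),.052);d=A-B;print('tray front corners',A,B,np.linalg.norm(d), 'stand x ang',np.degrees(np.arctan2(-d[0],d[1])))
C=atz(*S(600,381),.052);D=atz(*S(475,516),.052);print('scene tray',C,D)
ang=np.arctan2(-d[0],d[1]);M=(A+B)/2;x=np.array([np.cos(ang),np.sin(ang)]);print('origin',M[:2]-.165*x)
r1=tri([T(460,493),S(97,185)]);r2=tri([T(527,502),S(58,205)])
print('roller',(tri([T(493,497),S(77,192)])))
E
```

```text
tri [0.5603 0.0564 0.221 ] res mm [np.float64(0.2), np.float64(0.2)]
tri [0.5225 0.0207 0.2219] res mm [np.float64(0.7), np.float64(0.7)]
len 0.052035760419782515 axis [0.55105311 0.0476549  0.22123608]
cap c [0.55010731 0.04891515 0.188     ]
scene rim diam [array([0.5082, 0.0174, 0.188 ]), array([0.5995, 0.0698, 0.188 ]), array([ 0.5763, -0.0027,  0.188 ])]
bar ang 43.3579771755457
tri [0.6474 0.0364 0.1512] res mm [np.float64(43.1), np.float64(43.1)]
tray front corners [0.72617847 0.07282305 0.052     ] [ 0.69593428 -0.05395003  0.052     ] 0.13033082768575005 stand x ang -13.418212357835097
scene tray [0.72641488 0.06989689 0.052     ] [ 0.69650578 -0.05289373  0.052     ]
origin [0.55056052 0.04772593]
tri [ 0.4751 -0.0506  0.1768] res mm [np.float64(0.9), np.float64(0.9)]
tri [ 0.4696 -0.0763  0.1798] res mm [np.float64(0.9), np.float64(0.9)]
tri [ 0.4722 -0.0633  0.18  ] res mm [np.float64(0.7), np.float64(0.7)]
roller [ 0.47220221 -0.06329637  0.17999198]
```

```bash
python3 -m handwheel '[[0,0,-3.5,0,0,0,6],[0,0,-3.5,0,0,0,6],[3.9,-2.85,0,0,0,0,6],[3.9,-2.85,0,0,0,0,6],[3.9,-2.85,0,0,0,0,6],[3.9,-2.85,0,0,0,0,6],[3.9,-2.85,0,0,0,0,6],[3.9,-2.85,0,0,0,0,6],[3.9,-2.85,0,0,0,0,6],[3.9,-2.85,0,0,0,0,6]]' 40
python3 -m handwheel '[[4.08,-2.98,0,0,0,0,6],[4.08,-2.98,0,0,0,0,6],[4.08,-2.98,0,0,0,0,6],[4.08,-2.98,0,0,0,0,6],[4.08,-2.98,0,0,0,0,6],[0,0,0,0,0,-8.75,6],[0,0,0,0,0,-8.75,6],[0,0,0,0,0,0,6],[0,0,0,0,0,0,6],[0,0,0,0,0,0,6]]'
python3 - <<'E'
from h import *
snap('wrist','w1')
st=get_state();print(st['t'],st['position'],st['eef_rot'].round(3),st['grip_width'])
E
```

```text
t: 1.4
position: [0.4328, -0.174, 0.3012]
eef_rot: [[0.899, 0.437, 0.0], [0.437, -0.899, 0.0], [0.0, -0.0, -1.0]]
ft_force: [-0.2, -0.6, 0.5]
grip_width: 0.0596
t: 2.65
position: [0.5506, 0.0475, 0.3013]
eef_rot: [[0.727, 0.686, -0.0], [0.686, -0.727, 0.0], [-0.0, -0.0, -1.0]]
ft_force: [0.5, -0.9, -0.7]
grip_width: 0.06
2.7 [0.55059847 0.04748088 0.30130252] [[ 0.727  0.686  0.   ]
 [ 0.686 -0.727  0.   ]
 [ 0.    -0.    -1.   ]] 0.06014654237480386
```

View pics/w1.png

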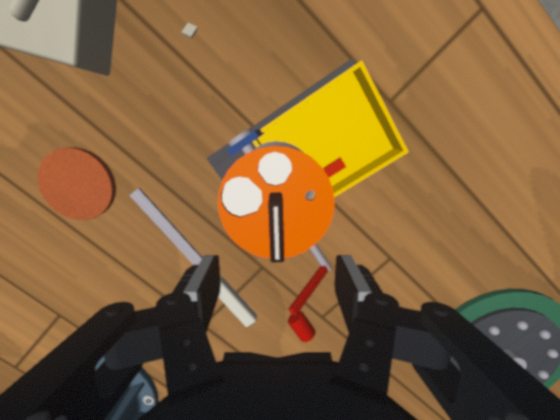

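The bar stands between the jaws and is nearly vertical in the wrist image, from (275,195) to (278,260). I'll check this against the calibration before descending.

```bash
python3 - <<'E'
from h import *
w=ld('w1');crop('w1',210,140,130,130,5)
E
```

```text
(no output)
```

View pics/w1_c.png

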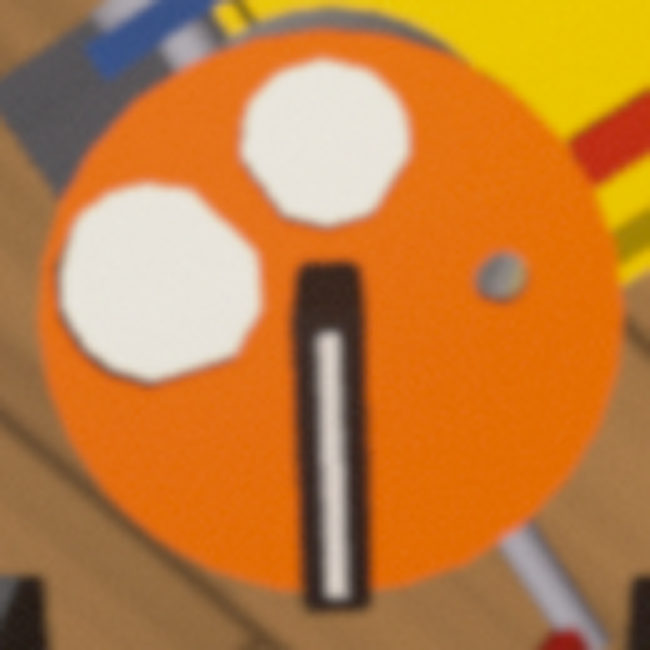

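```bash
python3 - <<'E'
from h import *
w=ld('w1');t=ld('top0')
a=atz(w,210+328/5,140+332/5,.2225);b=atz(w,210+338/5,140+598/5,.2225);d=a-b
print(a,b,np.linalg.norm(d),np.degrees(np.arctan2(d[1],d[0])))
c=atz(w,210+331/5,140+310/5,.188);print('cap c',c)
f=tri([(t,170+167/3.308,120+275/3.308),(w,210+328/5,140+332/5)])
for h in[(325,142),(501,275),(160,282)]:
  p=atz(w,210+h[0]/5,140+h[1]/5,.188);d=p-np.array([.5506,.0477,.188]);print(np.linalg.norm(d),np.degrees(np.arctan2(d[1],d[0])))
E
```

```text
[0.55820814 0.0571054  0.2225    ] [0.52607878 0.02465272 0.2225    ] 0.04566696715042657 45.28683728209116
cap c [0.55431903 0.05294899 0.188     ]
tri [0.5586 0.0562 0.2218] res mm [np.float64(1.0), np.float64(1.0)]
0.03658399104402933 46.881428727195946
0.031753545372365896 -22.987685744312014
0.033833801758312285 113.45952101839764
```

```bash
python3 -m handwheel '[[0.05,0,2.1,0,0,-1.2,6],[0,0,2.1,0,0,0,6],[0,0,2.1,0,0,0,6],[0,0,2.1,0,0,0,6],[0,0,1.6,0,0,0,6],[0,0,0.7,0,0,0,6],[0,0,0,0,0,0,0.6],[0,0,0,0,0,0,0.6],[0,0,0,0,0,0,0.6],[0,0,0,0,0,0,0.6]]' 50
python3 - <<'E'
from h import *
st=get_state();print(st['t'],st['position'],st['eef_rot'].round(3),st['grip_width'],st['ft_force'],st['torque'])
E
```

```text
t: 3.95
position: [0.5512, 0.0484, 0.1952]
eef_rot: [[0.711, 0.703, 0.001], [0.703, -0.711, 0.001], [0.001, 0.0, -1.0]]
ft_force: [-2.3, 1.9, 7.0]
grip_width: 0.0112
3.95 [0.55119477 0.0484054  0.19522858] [[ 0.711  0.703  0.001]
 [ 0.703 -0.711  0.001]
 [ 0.001  0.    -1.   ]] 0.011179042973930743 [-2.27043756  1.91193585  6.98234616] [ 0.57589691  0.64703556 -0.01992756]
```

```bash
python3 -m handwheel '[[0,0,0,0,0,8.3,0.6],[0,0,0,0,0,8.3,0.6],[0,0,0,0,0,8.3,0.6],[0,0,0,0,0,8.3,0.6],[0,0,0,0,0,8.3,0.6],[0,0,0,0,0,8.3,0.6],[0,0,0,0,0,8.3,0.6],[0,0,0,0,0,0,0.6],[0,0,0,0,0,0,0.6],[0,0,0,0,0,0,0.6]]'
python3 - <<'E'
from h import *
st=get_state();R=st['eef_rot'];print(st['t'],st['position'],np.degrees(np.arctan2(R[1,0],R[0,0])),st['grip_width'],st['ft_force'],st['torque'])
snap('top','t2')
E
```

```text
t: 5.2
position: [0.5507, 0.0497, 0.1952]
eef_rot: [[0.973, -0.232, -0.0], [-0.232, -0.973, 0.002], [-0.001, -0.002, -1.0]]
ft_force: [-3.8, 7.1, 7.7]
grip_width: 0.011
5.2 [0.55074691 0.04971145 0.19523547] -13.415121683246964 0.010974895416692769 [-3.77991141  7.06727267  7.73332882] [ 1.05021579  0.94073272 -0.03867222]
```

View pics/t2.png

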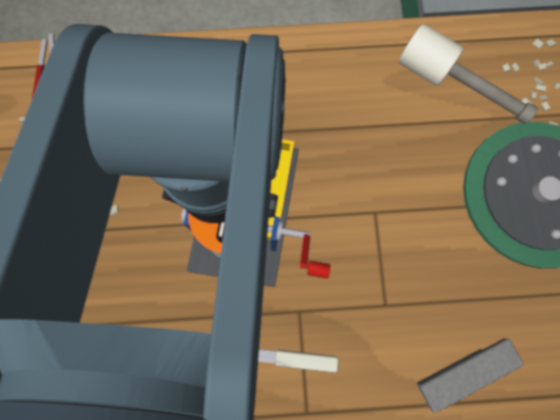

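The arm hides the cap in this view. I'll open the fingers, rise and check with the wrist camera.

```bash
python3 -m handwheel '[[0,0,0,0,0,0,4],[0,0,0,0,0,0,5],[0,0,0,0,0,0,5],[0,0,-1,0,0,0,5],[0,0,-2,0,0,0,5],[0,0,-3,0,0,0,5],[0,0,-3,0,0,0,5],[0,0,-3,0,0,0,5],[0,0,0,0,0,0,5],[0,0,0,0,0,0,5]]'
python3 - <<'E'
from h import *
st=get_state();R=st['eef_rot'];print(st['q'],np.degrees(np.arctan2(R[1,0],R[0,0])),st['ft_force'])
snap('wrist','w2');crop('w2',170,100,220,180,3.3)
E
```

```text
t: 6.5
position: [0.5507, 0.048, 0.3137]
eef_rot: [[0.973, -0.233, -0.001], [-0.233, -0.973, 0.0], [-0.001, 0.0, -1.0]]
ft_force: [1.3, -0.1, 0.1]
grip_width: 0.0498
[-1.27785871e-01  7.36138029e-02  1.56029715e+00 -5.04352685e-05
  1.50836427e+00  1.67797172e+00] -13.462110049686258 [ 1.27556992 -0.10413846  0.09725046]
```

View pics/w2_c.png

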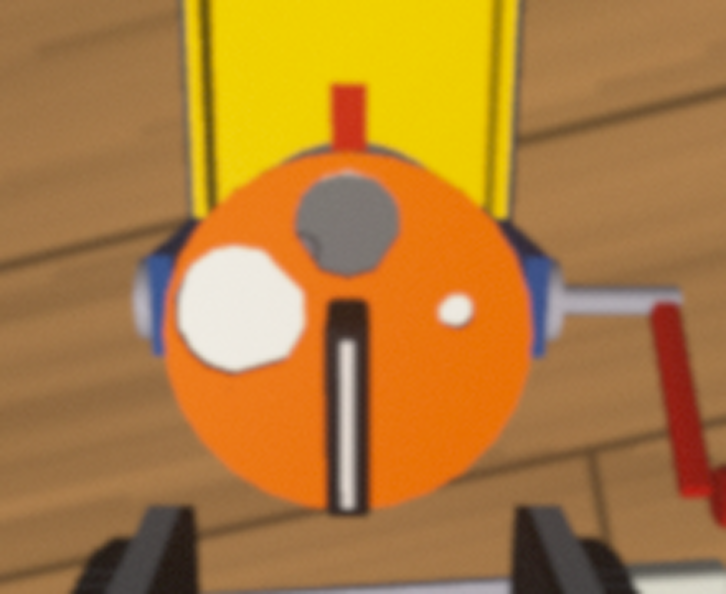

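The wrist view shows the middle hole at crop (347,223), in line with the red tab at (348,118), and the bar lies along the stand's x. The cap is set at about 0. Next I'll move the shut fingertips behind the roller.

```bash
python3 -m handwheel '[[-2,3.3,1,0,0,0,0],[-2,3.3,1,0,0,0,0],[-2,3.3,1,0,0,0,0],[-2,3.3,1,0,0,0,0],[0,0,2.5,0,0,0,0],[0,0,2.5,0,0,0,0],[0,0,2.5,0,0,0,0],[0,0,2.6,0,0,0,0],[0,0,0,0,0,0,0],[0,0,0,0,0,0,0]]'
python3 - <<'E'
from h import *
st=get_state();R=st['eef_rot'];p=st['position'];a=np.radians(-13.4);c,s=np.cos(a),np.sin(a)
d=p[:2]-np.array([.5506,.0478]);print(c*d[0]+s*d[1],-s*d[0]+c*d[1],p[2],st['ft_force'],st['grip_width'])
snap('scene','s3');crop('s3',150,60,240,200,3)
E
```

```text
t: 7.8
position: [0.4426, -0.0618, 0.1736]
eef_rot: [[0.973, -0.233, -0.0], [-0.233, -0.973, 0.0], [-0.0, -0.0, -1.0]]
ft_force: [0.4, -0.7, 0.3]
grip_width: 0.0005
-0.07968736905424284 -0.13161465720784282 0.17363352025919757 [ 0.38781257 -0.71563437  0.32086867] 0.0005161279605138706
```

View pics/s3_c.png

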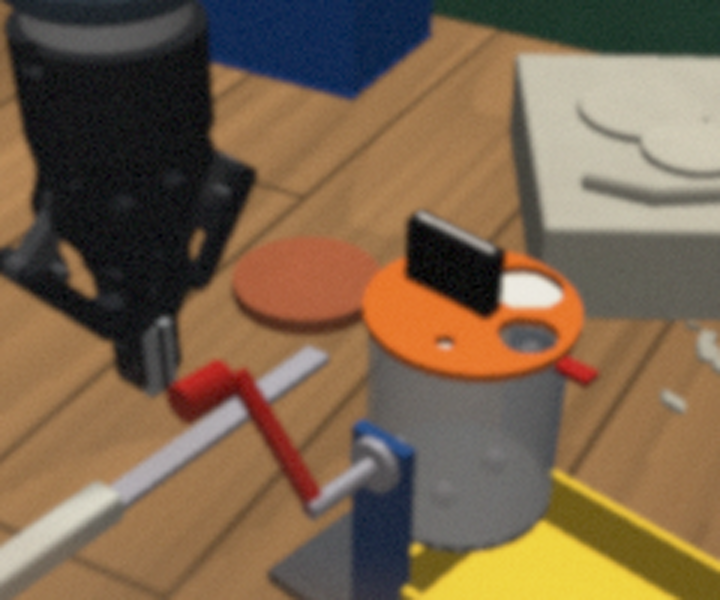

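The shut fingertips, near crop (155,375), sit just behind the roller at (200,390), at the right height. Now I'll push along the arc.

```bash
python3 -m handwheel '[[0.8,0,0,0,0,0,0],[0.75,0,-0.45,0,0,0,0],[0.75,0,-0.5,0,0,0,0],[0.85,0,-0.4,0,0,0,0],[0.85,0,-0.3,0,0,0,0],[0.95,0,-0.15,0,0,0,0],[0.95,0,-0.05,0,0,0,0],[0.95,0,0.05,0,0,0,0],[0.95,0,0.15,0,0,0,0],[0.85,0,0.3,0,0,0,0]]'
python3 - <<'E'
from h import *
st=get_state();R=st['eef_rot'];p=st['position'];a=np.radians(-13.4);c,s=np.cos(a),np.sin(a)
d=p[:2]-np.array([.5506,.0478]);print(c*d[0]+s*d[1],-s*d[0]+c*d[1],p[2],st['ft_force'],st['grip_width'])
snap('scene','s4');crop('s4',150,60,240,200,3)
E
```

```text
t: 9.1
position: [0.5272, -0.0822, 0.1866]
eef_rot: [[0.973, -0.233, -0.0], [-0.233, -0.973, -0.0], [-0.0, 0.0, -1.0]]
ft_force: [-4.2, -1.6, 0.0]
grip_width: 0.0001
0.007372327487654158 -0.13192243553806712 0.18658129250429953 [-4.20807962 -1.61190015  0.03433521] 6.665292852791677e-05
```

View pics/s4_c.png

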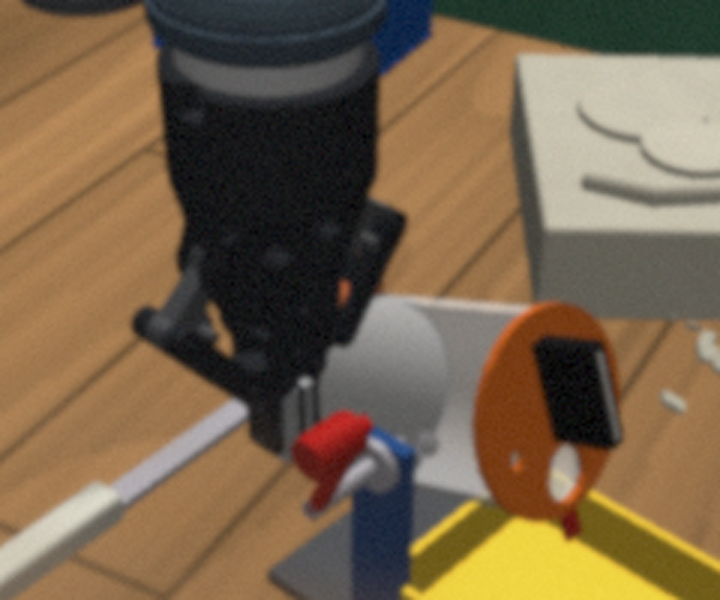

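The jar is tipping well and the contact is holding (4 N). I'll push a bit further, then move up and over the roller.

```bash
python3 -m handwheel '[[0.8,0,0.45,0,0,0,0],[0.6,0,0.4,0,0,0,0],[0.5,0,0.4,0,0,0,0],[0,0,0,0,0,0,0],[-0.8,0,0,0,0,0,0],[0,0,-2,0,0,0,0],[0,0,-2,0,0,0,0],[1.6,0,0,0,0,0,0],[1.6,0,0,0,0,0,0],[0,0,0,0,0,0,0]]'
python3 - <<'E'
from h import *
st=get_state();R=st['eef_rot'];p=st['position'];a=np.radians(-13.4);c,s=np.cos(a),np.sin(a)
d=p[:2]-np.array([.5506,.0478]);print(c*d[0]+s*d[1],-s*d[0]+c*d[1],p[2],st['ft_force'],st['grip_width'])
snap('scene','s5');crop('s5',150,60,240,200,3)
E
```

```text
t: 10.4
position: [0.5691, -0.0918, 0.2149]
eef_rot: [[0.973, -0.232, 0.002], [-0.232, -0.973, -0.0], [0.002, -0.0, -1.0]]
ft_force: [-0.2, -1.2, -0.6]
grip_width: 0.0001
0.05033404320182565 -0.13151119727205565 0.21486100939080746 [-0.23098872 -1.1526645  -0.63408399] 5.885880205879076e-05
```

View pics/s5_c.png

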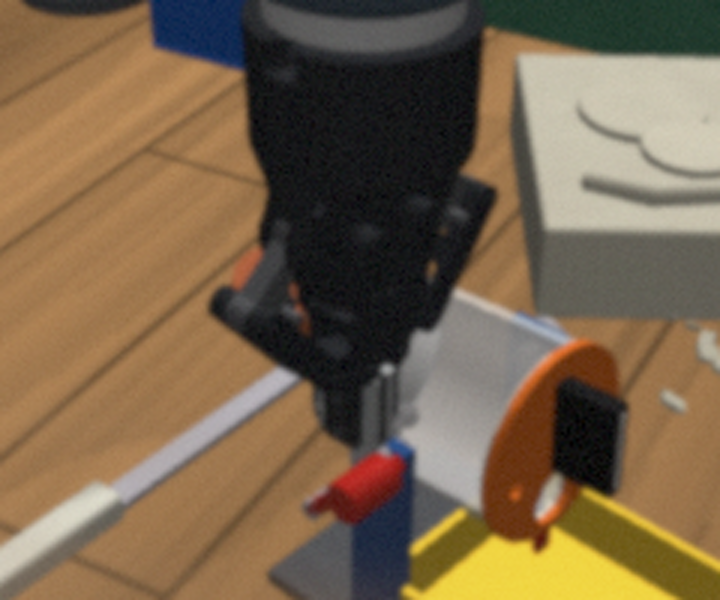

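```bash
python3 -m handwheel '[[0.1,0,1.2,0,0,0,0],[0,0,1.0,0,0,0,0],[0.3,0,0.55,0,0,0,0],[0.4,0,0.55,0,0,0,0],[0.4,0,0.6,0,0,0,0],[0.3,0,0.55,0,0,0,0],[0.25,0,0.6,0,0,0,0],[0.2,0,0.6,0,0,0,0],[0.15,0,0.55,0,0,0,0],[0,0,0,0,0,0,0]]'
python3 - <<'E'
from h import *
st=get_state();R=st['eef_rot'];p=st['position'];a=np.radians(-13.4);c,s=np.cos(a),np.sin(a)
d=p[:2]-np.array([.5506,.0478]);print(c*d[0]+s*d[1],-s*d[0]+c*d[1],p[2],st['ft_force'],st['grip_width'])
snap('scene','s6');crop('s6',190,120,240,200,3)
E
```

```text
t: 11.7
position: [0.5884, -0.0967, 0.1514]
eef_rot: [[0.973, -0.233, -0.001], [-0.233, -0.973, 0.0], [-0.001, -0.0, -1.0]]
ft_force: [0.2, -0.5, 0.6]
grip_width: 0.0003
0.0702613609776229 -0.13178499616389736 0.15140279314893731 [ 0.21106869 -0.50258681  0.63959303] 0.0002858358644793683
```

View pics/s6_c.png

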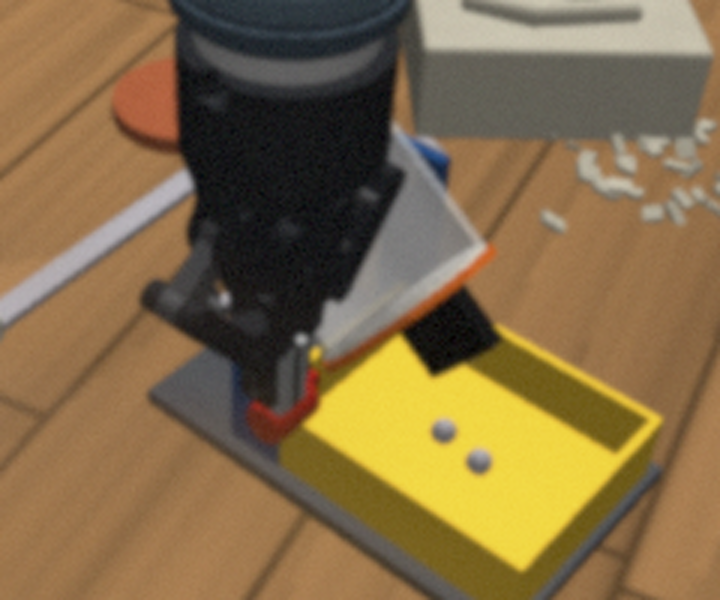

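Both balls are in the tray, at crop (444,430) and (478,460). I'll back off straight up, then aside, and look again.

```bash
python3 -m handwheel '[[0,0,-1,0,0,0,0],[0,0,-3,0,0,0,0],[0,0,-3,0,0,0,0],[0,0,-3,0,0,0,0],[0,0,-3,0,0,0,0],[-1,4,-1,0,0,0,0],[-1,4,0,0,0,0,0],[-1,4,0,0,0,0,0],[-1,4,0,0,0,0,0],[-1,4,0,0,0,0,0]]'
python3 -m handwheel '[[-1,4,0,0,0,0,0],[-1,4,0,0,0,0,0],[0,0,0,0,0,0,0],[0,0,0,0,0,0,0],[0,0,0,0,0,0,0],[0,0,0,0,0,0,0],[0,0,0,0,0,0,0],[0,0,0,0,0,0,0],[0,0,0,0,0,0,0],[0,0,0,0,0,0,0]]'
python3 - <<'E'
from h import *
snap('scene','s7');crop('s7',190,120,240,200,3)
snap('top','t7')
crop('t7',170,110,180,175,3.3)
E
```

```text
t: 13.0
position: [0.4929, -0.2807, 0.2932]
eef_rot: [[0.973, -0.233, 0.001], [-0.233, -0.973, -0.001], [0.001, 0.0, -1.0]]
ft_force: [0.1, -0.7, -0.3]
grip_width: 0.0
t: 14.25
position: [0.4556, -0.3528, 0.2923]
eef_rot: [[0.973, -0.233, -0.0], [-0.233, -0.973, -0.0], [-0.0, 0.0, -1.0]]
ft_force: [-0.3, -0.1, 0.2]
grip_width: -0.0
```

View pics/s7_c.png

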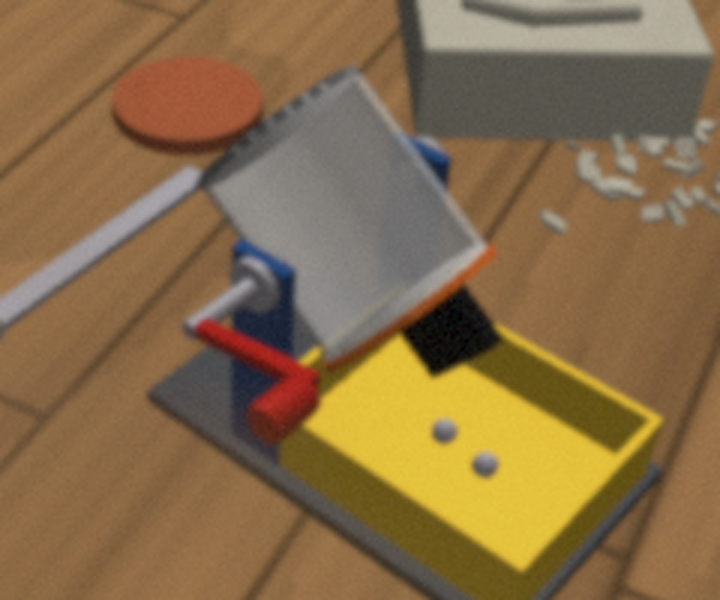

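View pics/t7_c.png

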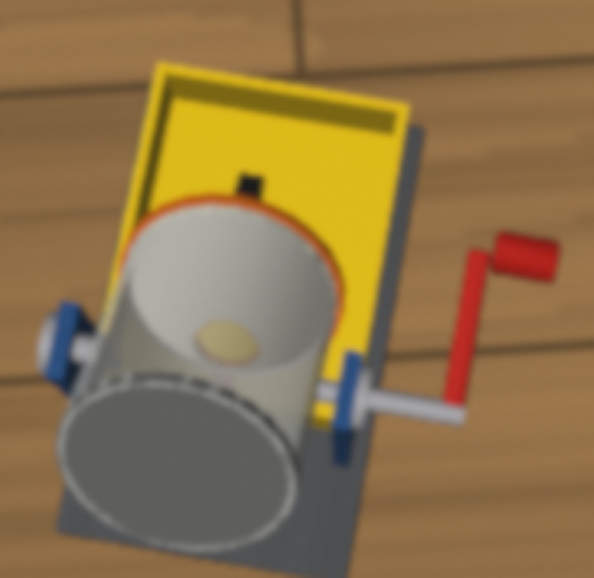

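The jar is fully over, the outlet hole is clear and the bar is centred. I'll measure the roller and the balls, then hand in.

```bash
python3 - <<'E'
from h import *
a=np.radians(-13.4);c,s=np.cos(a),np.sin(a)
def st(p): d=p-np.array([.5506,.0478,0]);return np.round([c*d[0]+s*d[1],-s*d[0]+c*d[1],p[2]],4)
S=ld('s7');t=ld('t7')
r=st(tri([(S,190+283/3,120+405/3),(t,170+527/3.3,110+257/3.3)]));print('roller',r,'jar rad',np.arctan2(r[0],r[2]-.13)+np.pi/4)
for b in[(444,430),(486,464)]: print(st(atz(S,190+b[0]/3,120+b[1]/3,.022)))
n=snap('scene','s8');print(np.abs(n['img'].astype(int)-S['img'])[250:290,325:365].max())
crop('s8',190,120,240,200,3)
E
```

```text
tri [ 0.5897 -0.0927  0.1427] res mm [np.float64(0.0), np.float64(0.0)]
roller [ 0.0706 -0.1276  0.1427] jar rad 2.1782113124085294
[0.0737 0.0053 0.022 ]
[0.1041 0.0008 0.022 ]
16
```

View pics/s8_c.png

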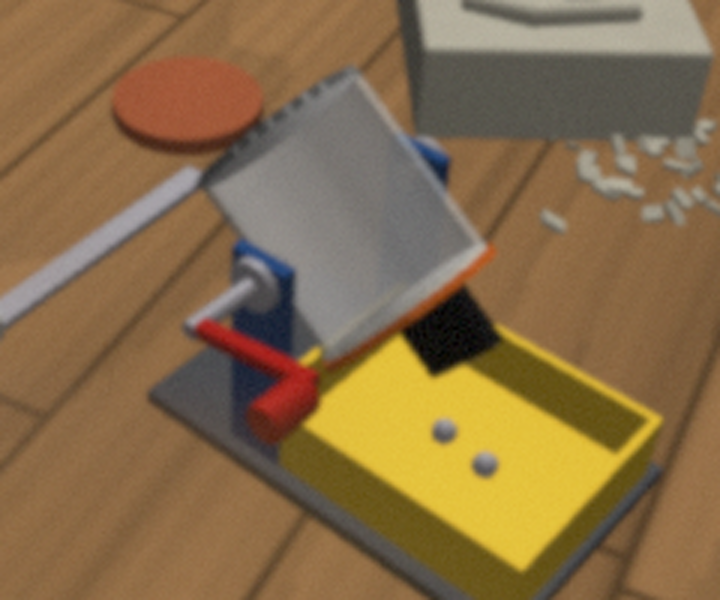

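Nothing has moved: the balls are at rest in the tray, and the jar is at about 2.18 rad.

```bash
python3 -c "
from rig import sign_off
print(sign_off())"
```

```text
the job is handed in; nothing more can be done
None
```

Both steel balls are in the yellow tray, the jar is left tipped, and the cap stayed on its middle hole. I handed the job in at about 14.5 s. No verdict is given.

- **Cap:** I pinched the bar and turned the cap about 58° with the jar upright. The wrist view then showed the middle hole in line with the red tab. After tipping, the outlet hole still looked clear and the bar centred, but I judged that by eye and took no angle.
- **Jar:** I pushed the roller over with shut fingertips, from behind and then from above. From the measured roller position, the jar is at about 2.18 rad (more than 1.9 needed).
- **Balls:** They lie at stand (74, 5) and (104, 1) mm in the tray, taking their height as resting on the tray floor. Two pictures a moment apart showed no movement.
- **Arm:** It was clear of everything at hand-in, with about 0 N at the wrist.

Two checks disagreed slightly:
- The wrist camera put the bar's starting angle about 2° from the two fixed views, so I gripped in between.
- The cap centre read from the first wrist picture was about 6 mm off the other measurements, so I did not use it.

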